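Clamp a pipe in the pipe vice to its set force

TASK

Take the steel pipe from its wooden cradle, slide it lengthwise under the yoke of the pipe vice from the open end and lay it in the vee block with its end gently home against the end stop. Then turn the vice's wing handle clockwise to bring the jaw down on the pipe, and stop as soon as the sprung indicator tab pops out of the vice's side, without overtightening: at most about a tenth of a turn more. Only the screw may trip the tab, so do not press the pipe down hard by hand; let go of everything and leave the other fittings where they are.

Things in the scene. Friction and masses are not known exactly. Their poses are not given: they have to be found in the camera images.
- vice: Grey pipe vice bolted to the table. Origin on the table under the screw axis, z up; x = the way the pipe is pushed in, loading end at -x. In mm: base x -90 to 70, 120 wide; side cheeks |y| 34-50, x -82 to 58, 46 high; yoke x -15 to 15: columns |y| 38-54, bar at height 135-155. Under it hangs a flat jaw (34 long), at the start 7 to 17 mm clear above a lying pipe (differs each time, not measured).
- stop: The vice's rigid end stop, an upright steel plate 26 mm wide, 10 to 90 mm high. Origin and axes are those of the vice; its face toward the pipe is at x = 40 mm, so the pipe against it has its middle at x = -60 mm. Do not ram it: stay under 40 N.
- vblock: Sprung steel vee block; origin and axes as the vice, less its sinking. It lies along x from -78 to 36 mm, edges 72 mm high; a pipe lying in it has its axis at y = 0, height 75 mm. Held up by about 10 N, then sinks 1 mm per 4 N, so the pipe can be lowered onto it by feel (a few N).
- vsink (a joint): How far the vee block has sunk, m: 0 up, about 0.0042 (about 27 N) when the tab pops, must never pass 0.0072 (about 39 N).
- tab (a joint): Indicator tab, m: 0 in, 0.014 popped out. A latch holds it in until the vee block has sunk about 4.2 mm; it then springs out at once and stays out.
- tab_tip (a point): Outer end of the steel indicator tab (16 mm wide, 6 mm thick), which comes out sideways (+y of the vice) at the vice's x = -45 mm, height 39 mm; 1 mm proud of the cheek when in, 15 mm when out.
- handle_grip (a point): Grip point of the wing handle on top of the vice: on the screw axis, 188 mm above the table. An upright steel blade 60 mm long, 12 thick, height 169 to 203 mm, turning about the vertical without rising; this frame's x lies along the blade, z up. Boss and yoke below it end at 163 mm. Turning takes about 0.22 N m, up to 0.4 N m under load; it stays where left.
- handle (a joint): Angle of the wing handle, rad: grows clockwise seen from above (tightening), jaw down 4 mm per rad. At 0 the blade is parallel to the vice's x axis; it starts between -0.5 and 0.5, and the tab pops after 2.7 to 5.5 rad of turning. Several re-grips are needed; 75 mm open fingers can swing back round the blade.
- pipe_mid (a point): Centre of the galvanised steel pipe: diameter 27 mm, 200 mm long, about 0.24 kg, both ends alike; x axis along the pipe (either way). At the start it lies level in its cradle, axis 55 mm above the table. Gripped about 40 mm from its middle, on the side away from the stop, the gripper clears vee block, yoke and handle.
- cradle: Wooden cradle fixed to the table, origin at the centre of its underside; base 190 x 50 x 12 mm, x along the pipe. Two vee supports 67 to 83 mm either side of its middle, up to 54 mm high; between them the pipe is free underneath.
- tee: Loose steel tee fitting, 56 mm long, 27 mm high, a bystander.
- elbow: Loose brass elbow, 40 mm, 26 mm high, a bystander.
- nipple: Loose brass hexagon nipple, 38 mm wide, 26 mm high, a bystander.
- gauge: Loose pressure gauge lying face up, 62 mm across, 23 mm high, a bystander.
- valve: Loose brass ball valve with a black lever, 110 mm long, 40 mm high, a bystander.
Things that resemble listed ones, but are neither listed nor needed, are in the scene too. What is shaped like the part that bears pipe_mid but orange or red is not meant.

How it is judged (in metres and radians):
On the way, in this order (a step that is already met when the one before it is completed fails the run):
1. the pipe lies in the vee block under the yoke, home against the end stop, not yet clamped (x of pipe_mid in the frame of vice between -0.064 and -0.056 m and y of pipe_mid in the frame of vice between -0.004 and 0.004 m and z of pipe_mid in the frame of vice between 0.071 and 0.077 m and angle between the x axis of pipe_mid and the x axis of vice, either way round below 0.06 rad and value of joint tab below 0.004 m), for 0.2 s.
2. the screw clamps the pipe and the indicator tab has popped out (x of pipe_mid in the frame of vice between -0.064 and -0.056 m and y of pipe_mid in the frame of vice between -0.004 and 0.004 m and z of pipe_mid in the frame of vice between 0.062 and 0.0745 m and angle between the x axis of pipe_mid and the x axis of vice, either way round below 0.06 rad and value of joint tab above 0.011 m and contact force between vblock and pipe above 15 N), for 0.2 s.
At the end, for the whole second after the job is handed in: The pipe lies along the vee block (within 4 mm and 0.06 rad) with its end within 4 mm of the stop, firmly clamped (more than 15 N on the vee block, which is sunk 3.2 to 7.2 mm), the tab is out by more than 11 mm, and the handle is at rest (all of step 2 and value of joint vsink between 0.0032 and 0.0072 m and velocity of joint handle between -0.1 and 0.1 rad/s); the robot touches nothing.
It fails at once if overtightened: the vee block sinks more than 7.2 mm (value of joint vsink above 0.0072 m).
It fails at once if the tab is tripped without the handle having been turned: by pressing by hand (value of joint tab above 0.006 m and value of joint handle below 1.5 rad).
It fails at once if the tab is tripped while the pipe is not on the vee block (value of joint tab above 0.006 m and contact force between vblock and pipe below 5 N).
It fails at once if the pipe is rammed against the end stop with more than 40 N (contact force between pipe and stop above 40 N).
It fails at once if one of the other fittings is moved more than 30 mm (distance of any of tee, elbow, nipple, gauge, valve from where it was at the start of the episode above 0.03 m).
It also fails if it takes over 72 s, if anything falls off the work surface, if the arm or the gripper's body presses on something with over 40 N, if the wrist force passes 120 N, or if a joint passes its speed limit or range.

ROBOT

A 6-joint arm with a two-finger parallel gripper is mounted at the origin on the work surface. World frame = base frame: x ahead of the robot, y to its left, z up, the work surface at z = 0. Lengths are in m, angles in degrees, forces in N, time in s.
With the tool pointing down it reaches from about 0.4 to 0.825 m from the base axis. Payload 7 kg.
Tool frame: the origin (TCP) lies between the finger pads; the fingertips stand 22 mm ahead of it and the grasp point (between the pads) lies 3 mm ahead of it; z points along the fingers, y is the direction in which the jaws open and shut (so a half turn about z gives the same grasp; the last joint's range is limited). The gripper opens to 88 mm and grips with 3 to 60 N. Pads are 19 mm wide; open, the fingers measure 130 mm over their backs; the gripper's body (78 mm by 193 mm) begins 47 mm behind the grasp point.
Start: joints at [82.454, 20.546, 0.682, 0, -70.136, -16.507], TCP at [0.275, 0.616, 0.249] pointing down, gripper open.
Joint ranges: [-176.03, 176.03], [-82.01, 121.73], [-58.28, 71.71], [-173.87, 95.51], [-174.79, -0.11], [-173.66, 173.66]. Speed limits (degrees/s): [136.94, 136.94, 172.46, 180, 180, 180].

INTERFACE

Orientations are given as [roll, pitch, yaw] about the fixed x, y, z axes, in that order (R = Rz(yaw) Ry(pitch) Rx(roll)).
In Python, from plant import telemetry, cams, r gives the robot as it stands.
- The arm moves only by the tool carry_out, never from a script. Its argument "commands" is one flat list of numbers, 5 for each row, row after row: the shift along the world's x, y, z as a fraction of full scale, then the turn about the world's z as a fraction of full scale, then the gripper's target within -1 to 1 (shut at 1, half-way at 0, fully open at -1). In form: [x, y, z, turn, claw, x, y, z, turn, claw, ...]. A call has 1 to 8 rows; each row shifts and turns the commanded pose from where the row before left it; what a row does not reach is not made up. Full scale, the value 1, is 0.04 m for a shift and 4 degrees for a turn. A row lasts 1/10 s, in which the tool goes at most 50 mm and 8.59 degrees, less where a joint would pass 70% of its speed; a pose out of reach is approached as far as the arm can. A call with a number of a shift or a turn outside -1 to 1 is refused whole. A call with a gripper value outside its range is refused whole. The fingers move at their own pace and stop on an object; "grip_force" is the grip in N (left out, the last holds). Time passes only in rows, so rows that do not move let the fingers close. It gives the time, the measured TCP pose, the force and the opening at its end, in the units of the state.
- telemetry.get_state(): the state, without advancing time (a new reading comes with each control period).
- cams.capture(name): name is "side" or "top" or "wrist"; returns a dict with "frame" (420x560x3 uint8, red, green, blue), "camera_matrix" (3x3 intrinsics, pixels), "camera_from_world" (4x4, takes a point from world to camera coordinates); the wrist camera has in their place "mount" (4x4, takes a point from camera to tool coordinates, whose origin is the TCP and whose axes are the flange's). Camera axes: x right, y down, z forward; pixel columns grow to the right and rows downward; lengths in m; the calibration is good to about 2 mm. A picture is of the moment at which its call begins: read the wrist's pose just before it. There is no depth.
- r.close_job(): hands the job in, once; it reports no verdict.
The state is a dict: "time_s": time; "joints": joint angles; "qd": joint speeds; "joint_torque": joint torques, N m; "tcp_pos": TCP position; "eef_rot": TCP orientation; "contact_force": force on the tool from outside, world axes, zero at the start; "moment": the same for the moment, N m; "gripper_width": finger opening in m.
Only numpy, scipy, OpenCV 4.12 (cv2) and the standard library are available. Lean on these libraries where they do the work, as an engineer would, in place of code of your own. Each camera call takes 0.05 s, during which the arm holds its last target. There are 200 camera calls.

## Working session

There is one attempt and no reset: what is moved stays moved. The work goes in short steps, Python scripts to look and compute and a tool call to move; the robot and the scene stay as the last step left them, time stands still between calls to the robot, and variables do not carry over. Pictures are saved under pics/ and viewed, about 8 in all and at most 12, crops included, and the job is handed in when it is done.

Besides the shell and the picture viewer there is one more tool, called after "Request:" as name(argument=value, ...), one argument or row to a line, values as JSON. carry_out: Moves the arm, as the interface text tells. Shift numbers are shares of 0.04 m and turn numbers shares of 4 degrees, none past 1 either way. Its arguments: {"type":"object","properties":{"commands":{"type":"array"},"grip_force":{"type":"number"}},"required":["commands"]}

```bash
mkdir -p pics; ls; python3 - <<'E'
from plant import telemetry, cams, r
import cv2,numpy as np
print(telemetry.get_state())
for n in ("top","side"):
    c=cams.capture(n); np.savez(f"{n}0.npz",**{k:np.array(v) for k,v in c.items()})
    cv2.imwrite(f"pics/{n}0.png",c["frame"][:,:,::-1])
    print(n,c["camera_matrix"],c["camera_from_world"])
E
```

```text
pics
{'time_s': 0.0, 'joints': array([ 8.24537829e+01,  2.05927860e+01,  6.34273507e-01, -2.01863101e-02,
       -7.01372845e+01, -1.65070393e+01]), 'qd': array([ 0.01638052,  0.03279451, -0.04056926, -0.05466932,  0.0140833 ,
        0.0619811 ]), 'joint_torque': array([ 2.21019204e-04, -5.82716596e+01,  2.93053347e+01,  6.99751407e+00,
        6.99750308e-03, -1.34531742e-04]), 'tcp_pos': array([0.27495493, 0.61596086, 0.24761101]), 'eef_rot': array([ 1.79902759e+02, -9.02748533e-03, -2.40601232e+01]), 'contact_force': array([-0.18617388, -0.62831718, -0.16672405]), 'moment': array([-0.03420612,  0.0107758 , -0.00694069]), 'gripper_width': 0.08764598427871903}
top [[436.4306275    0.         278.1389627 ]
 [  0.         436.4306275  213.50897638]
 [  0.           0.           1.        ]] [[-0.00649053 -0.99992379 -0.01050184  0.09131014]
 [-0.98243486  0.0083349  -0.18641961  0.55500119]
 [ 0.18649294  0.00910741 -0.98241409  1.09236144]
 [ 0.          0.          0.          1.        ]]
side [[396.48502665   0.         278.8713186 ]
 [  0.         396.48502665 208.33305161]
 [  0.           0.           1.        ]] [[-0.98884896 -0.14815635 -0.01508051  0.53845216]
 [-0.09895992  0.72939422 -0.67689808  0.05806313]
 [ 0.11128638 -0.6678576  -0.73592226  0.86166217]
 [ 0.          0.          0.          1.        ]]
```

View pics/top0.png

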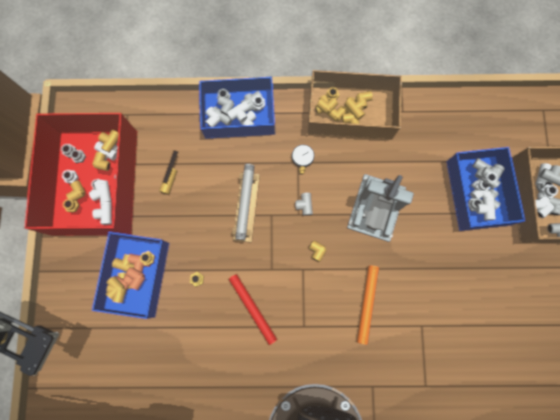

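View pics/side0.png

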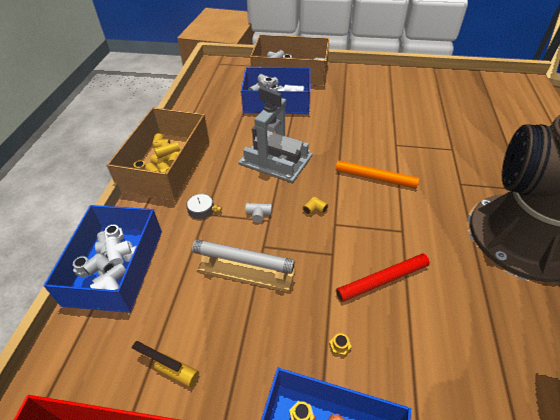

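The top view shows the grey pipe in its cradle, with ends at (249,165) and (240,238). The vice is at about (380,205) and the base at (315,410). The bars at (252,310, red) and (367,305, orange) are decoys. The grey pipe on the wooden cradle is the one meant. I'll confirm it and the vice orientation in one enlarged crop.

```bash
cat > h.py <<'E'
import numpy as np,cv2
def load(n): return dict(np.load(n))
def ray(c,uv,z):
    K,T=c["camera_matrix"],c["camera_from_world"]; R,t=T[:3,:3],T[:3,3]
    o=-R.T@t; d=R.T@np.linalg.solve(K,[uv[0],uv[1],1.]); s=(z-o[2])/d[2]; return o+s*d
def proj(c,p):
    q=c["camera_matrix"]@(c["camera_from_world"]@np.append(p,1))[:3]; return q[:2]/q[2]
E
python3 - <<'E'
from h import *
t,s=load("top0.npz"),load("side0.npz")
f=t["frame"];g=s["frame"]
a=cv2.resize(f[160:250,215:265],None,fx=4,fy=4,interpolation=2)[:360]
b=cv2.resize(f[165:245,340:420],(360,360),interpolation=2)
d=cv2.resize(g[70:185,230:320],(240,360)[::1],interpolation=2)
d=cv2.resize(g[75:185,230:320],(295,360),interpolation=2)
a=a[:, :]
im=np.hstack([a[:,:140*1],b,d]) if 0 else np.hstack([a,b,d[:, :240]])
print(im.shape); cv2.imwrite("pics/crop1.png",im[:,:,::-1])
for uv in [(249,165),(240,238)]: print(ray(t,uv,.06))
E
```

```text
(360, 800, 3)
[0.68650006 0.16388202 0.06      ]
[0.4907634  0.18596362 0.06      ]
```

View pics/crop1.png

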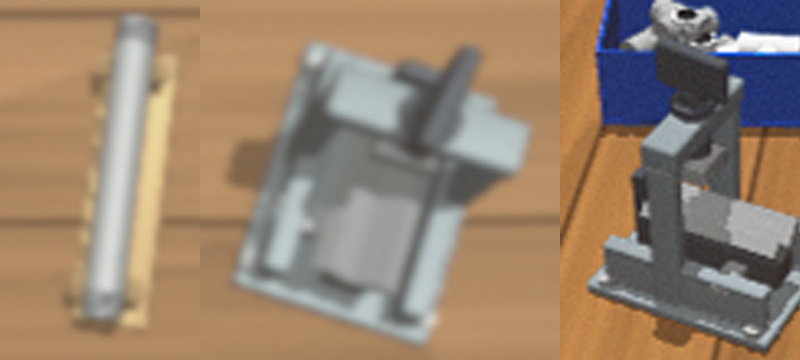

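The crop confirms the grey pipe on the wooden cradle. It also shows the vice's stop plate and yoke on the far side, with the open vee toward the robot. The wing handle is at about (400,188). Next I'll get estimates and move above the pipe.

```bash
python3 - <<'E'
from h import *
t,s=load("top0.npz"),load("side0.npz")
B=lambda u,v:(340+(u-200)/4.5-.4,165+v/4.5-.4)
C={k:ray(t,B(*p),.01) for k,p in dict(TL=(313,45),BL=(235,281),BR=(428,343)).items()}
for k,v in C.items(): print(k,v.round(4))
d=C['TL']-C['BL'];print('yaw',np.degrees(np.arctan2(d[1],d[0])),np.linalg.norm(d))
e=C['BL']-C['BR'];print('yaw2',np.degrees(np.arctan2(-e[0],e[1])),np.linalg.norm(e))
yaw=np.arctan2(-e[0],e[1])
x=np.array([np.cos(yaw),np.sin(yaw)]);m=(C['BL']+C['BR'])[:2]/2;print('origin',m+.09*x,'from TL',C['TL'][:2]-.07*x-.06*np.array([-x[1],x[0]]))
for p in [(475,50),(432,145)]: print('handle',ray(t,B(*p),.203))
# pipe axis: mask bright low-sat in roi
for c,roi,n in ((t,(160,245,230,262),'top'),(s,(238,275,188,298),'side')):
    f=c["frame"]; hsv=cv2.cvtColor(f,cv2.COLOR_RGB2HSV); m=((hsv[...,1]<45)&(hsv[...,2]>90)).astype(np.uint8)
    z=np.zeros_like(m);a,b,cc,d=roi;z[a:b,cc:d]=m[a:b,cc:d]
    k=max(cv2.findContours(z,0,2)[0],key=cv2.contourArea);r=cv2.minAreaRect(k);bx=cv2.boxPoints(r);print(n,r,bx.round(1).tolist())
    mid=r[0];print(ray(c,mid,.06 if n=='top' else .06))
E
```

```text
TL [ 0.6712 -0.1525  0.01  ]
BL [ 0.5249 -0.0993  0.01  ]
BR [ 0.4866 -0.2129  0.01  ]
yaw -19.959067207396796 0.15560124517179333
yaw2 -18.656032162634364 0.11987011651428665
origin [ 0.59104643 -0.18491546] from TL [ 0.58568801 -0.18690951]
handle [ 0.6133735  -0.19722098  0.203     ]
handle [ 0.56372217 -0.17254144  0.203     ]
top ((244.6077117919922, 201.63845825195312), (9.798744201660156, 76.03327941894531), 7.125016689300537) [[235.0, 238.8000030517578], [244.5, 163.3000030517578], [254.1999969482422, 164.5], [244.8000030517578, 240.0]]
[0.58670596 0.17481226 0.06      ]
side ((242.4517059326172, 255.7286834716797), (101.92024993896484, 13.654594421386719), 11.920738220214844) [[191.1999969482422, 251.89999389648438], [194.0, 238.5], [293.70001220703125, 259.6000061035156], [290.8999938964844, 272.8999938964844]]
[0.58734078 0.18068023 0.06      ]
```

Request:
carry_out(
  commands=[0.8,-1,0,0.6,-1,0.8,-1,0,0.6,-1,0.8,-1,0,0.6,-1,0.8,-1,0,0.6,-1,0.8,-1,0,0.6,-1,0.8,-1,0,0.6,-1,0.8,-1,0,0.6,-1,0.8,-1,0,0.4,-1],
)

```text
time_s: 0.9
tcp_pos: [0.5258, 0.3022, 0.2484]
eef_rot: [180.0, 0.0, -5.5]
contact_force: [0.5, 0.4, -0.4]
gripper_width: 0.0875
```

Request:
carry_out(
  commands=[0.2,-0.7,-0.2,-0.15,-1,0.1,-0.7,-0.2,-0.15,-1,0.1,-0.7,-0.2,0,-1,0,-0.775,-0.2,0,-1,0,0,0,0,-1,0,0,0,0,-1],
)

```text
time_s: 1.5
tcp_pos: [0.5409, 0.1882, 0.2163]
eef_rot: [180.0, 0.0, -6.9]
contact_force: [-0.1, 1.1, 0.3]
gripper_width: 0.0877
```

```bash
cat >> h.py <<'E'
def wrist(name):
    from plant import telemetry,cams
    from scipy.spatial.transform import Rotation as Rn
    st=telemetry.get_state(); c=cams.capture("wrist")
    W=np.eye(4);W[:3,:3]=Rn.from_euler('xyz',st["eef_rot"],degrees=True).as_matrix();W[:3,3]=st["tcp_pos"]
    c["camera_from_world"]=np.linalg.inv(W@np.array(c["mount"]))
    np.savez(name+".npz",**{k:np.array(v) for k,v in c.items()}); cv2.imwrite(f"pics/{name}.png",c["frame"][:,:,::-1])
    print(st["time_s"],st["tcp_pos"].round(4),st["eef_rot"].round(2),st["joints"].round(1),st["contact_force"].round(1)); return c
E
python3 - <<'E'
from h import *
c=wrist("w1"); print(c["mount"],c["camera_matrix"])
E
```

```text
1.5 [0.5409 0.1882 0.2163] [ 1.7998e+02  2.0000e-02 -6.9300e+00] [ 38.8  12.4 -15.1  -0.  -62.5  44.3] [-0.1  1.1  0.3]
[[ 5.79470536e-05 -9.63119549e-01 -2.69073838e-01  7.33477887e-02]
 [ 9.99999926e-01  1.57796834e-04 -3.49458600e-04  1.67549365e-04]
 [ 3.79029409e-04 -2.69073798e-01  9.63119488e-01 -1.36721824e-01]
 [ 0.00000000e+00  0.00000000e+00  0.00000000e+00  1.00000000e+00]] [[317.93656663   0.         277.91423704]
 [  0.         317.93656663 218.4248373 ]
 [  0.           0.           1.        ]]
```

View pics/w1.png

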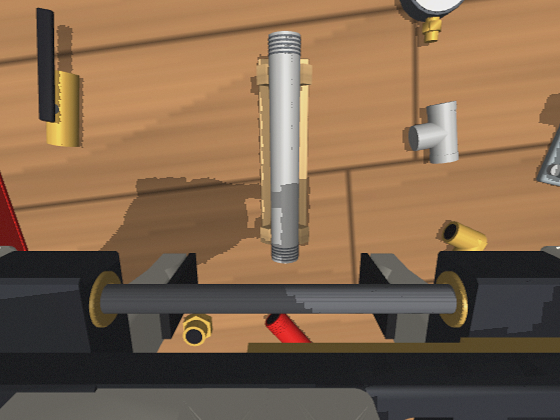

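The wrist view shows the pipe running straight down the image from (284,32) to (285,262), nearly parallel to the tool. I'll work out its pose.

```bash
python3 - <<'E'
from h import *
c=load("w1.npz")
f=c["frame"];hsv=cv2.cvtColor(f,cv2.COLOR_RGB2HSV);m=(hsv[...,1]<60)&(hsv[...,2]>60)
P=[]
for v in (60,110,150,200,240):
    u=np.where(m[v,255:315])[0]+255; print(v,u.min(),u.max()); P.append(ray(c,((u.min()+u.max())/2,v),.055))
P=np.array(P);d=P[-1]-P[0];print(P.round(4),np.degrees(np.arctan2(-d[1],-d[0])))
a=ray(c,(284,32),.055);b=ray(c,(285,262),.055);print(a,b,(a+b)/2,np.linalg.norm(a-b))
E
```

```text
60 269 299
110 270 299
150 270 298
200 271 298
240 271 297
[[0.6699 0.1672 0.055 ]
 [0.6296 0.1714 0.055 ]
 [0.5951 0.1759 0.055 ]
 [0.5484 0.1808 0.055 ]
 [0.5082 0.186  0.055 ]] -6.633564374660744
[0.69109476 0.16473902 0.055     ] [0.48467931 0.1877256  0.055     ] [0.58788703 0.17623231 0.055     ] 0.20769141021614282
```

Request:
carry_out(
  commands=[0.19,-0.18,-0.6,0.07,-1,0,0,-0.8,0,-1,0,0,-0.8,0,-1,0,0,-0.8,0,-1,0,0,-0.6,0,-1,0,0,-0.35,0,-1,0,0,0,0,-1,0,0,0,0,-1],
)

```text
time_s: 2.35
tcp_pos: [0.5489, 0.1827, 0.0589]
eef_rot: [180.0, -0.0, -6.5]
contact_force: [-0.1, -0.0, 0.1]
gripper_width: 0.0876
```

Request:
carry_out(
  commands=[0,0,0,0,1,0,0,0,0,1,0,0,0,0,1,0,0,0,0,1,0,0,0,0,1,0,0,0,0,1,0,0,0,0,1],
  grip_force=40,
)

```text
time_s: 3.05
tcp_pos: [0.5486, 0.1818, 0.0586]
eef_rot: [-180.0, 0.0, -6.6]
contact_force: [-0.1, -0.7, 0.2]
gripper_width: 0.0373
```

Request:
carry_out(
  commands=[0,0,0,0,1,0,0,0,0,1,0,0,0,0,1],
)

```text
time_s: 3.35
tcp_pos: [0.5484, 0.1812, 0.0585]
eef_rot: [179.9, 0.0, -6.6]
contact_force: [-0.5, -3.9, 1.7]
gripper_width: 0.0262
```

Request:
carry_out(
  commands=[0,0,0.3,0,1,0,0,0.6,0,1,0,0,0.8,0,1,0,0,0.8,0,1,0,0,0.8,0,1,0,0,0.8,0,1,0,0,0.4,0,1,0,0,0,0,1],
)

```text
time_s: 4.15
tcp_pos: [0.5496, 0.1828, 0.2421]
eef_rot: [-179.8, -0.3, -6.6]
contact_force: [0.2, -0.7, -3.1]
gripper_width: 0.026
```

Request:
carry_out(
  commands=[0,-0.5,0.3,-0.4,1,0.1,-1,0.5,-0.5,1,0.1,-1,0.4,-0.5,1,0,-1,0.2,-0.5,1,0,-1,0,-0.5,1,0,-1,0,-0.5,1,0,-0.5,0,-0.3,1,0,0,0,0,1],
  grip_force=60,
)

```text
time_s: 4.95
tcp_pos: [0.5554, -0.0611, 0.2936]
eef_rot: [179.9, 0.1, -19.6]
contact_force: [-0.5, 0.7, -1.8]
gripper_width: 0.0257
```

Request:
carry_out(
  commands=[0,0,0,0,1,0,0,0,0,1],
)

```text
time_s: 5.15
tcp_pos: [0.5563, -0.0579, 0.2941]
eef_rot: [180.0, 0.1, -19.4]
contact_force: [0.1, -0.1, -1.4]
gripper_width: 0.0258
```

```bash
python3 - <<'E'
from h import *
c=wrist("w2")
E
```

```text
5.15 [ 0.5563 -0.0579  0.2941] [ 1.7999e+02  5.0000e-02 -1.9370e+01] [ 14.1   8.1 -10.   -0.  -71.9  56.5] [ 0.1 -0.1 -1.4]
```

View pics/w2.png

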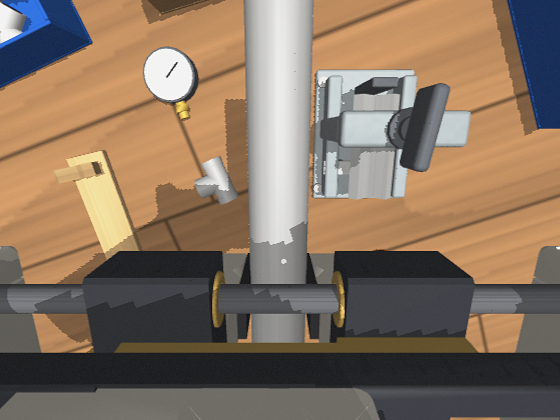

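The wrist view shows the vice unobstructed. The base edge runs (318,70)-(313,197), the yoke bar (342–470, 110–147), the handle blade (438,88)-(418,165), and the stop plate is near (378,85).

```bash
python3 - <<'E'
from h import *
c=load("w2.npz");f=c["frame"]
x0,y0,x1,y1=305,60,480,205
im=cv2.resize(f[y0:y1,x0:x1],(788,652)[::1],interpolation=cv2.INTER_CUBIC)
im=cv2.resize(f[y0:y1,x0:x1],None,fx=4,fy=4,interpolation=cv2.INTER_CUBIC)
cv2.imwrite("pics/w2c.png",im[:,:,::-1])
hsv=cv2.cvtColor(f,cv2.COLOR_RGB2HSV)
for p in [(120,350),(130,460),(120,380),(190,350),(100,333),(180,398),(125,428)]: print(p,f[p],hsv[p])
# handle : dark blade
m=((hsv[...,2]<125)).astype(np.uint8);z=np.zeros_like(m);z[70:185,402:455]=m[70:185,402:455]
k=max(cv2.findContours(z,0,2)[0],key=cv2.contourArea);r=cv2.minAreaRect(k);print(r,cv2.boxPoints(r))
E
```

```text
(120, 350) [206 215 216] [ 93  12 216]
(130, 460) [193 204 206] [ 95  16 206]
(120, 380) [203 212 215] [ 98  14 215]
(190, 350) [171 170 168] [ 20   4 171]
(100, 333) [208 216 217] [ 93  11 217]
(180, 398) [199 209 211] [ 95  15 211]
(125, 428) [107 110 115] [109  18 115]
((419.2889099121094, 124.40081787109375), (41.10734176635742, 91.44754028320312), 14.281096458435059) [[388.09128  163.64143 ]
 [410.6495    75.019875]
 [450.48654   85.1602  ]
 [427.9283   173.78177 ]]
```

View pics/w2c.png

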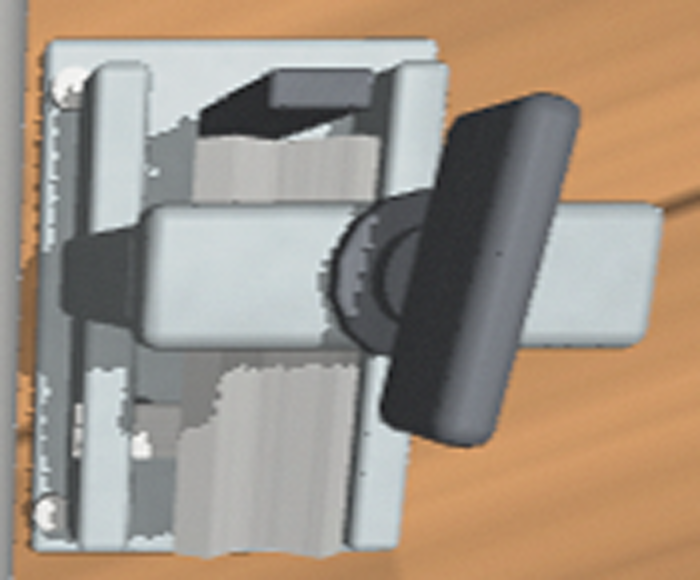

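```bash
python3 - <<'E'
from h import *
from scipy.optimize import least_squares
c=load("w2.npz")
D=[((150,203),15,54,155),((662,203),15,-54,155),((142,348),-15,54,155),((647,348),-15,-54,155),
((93,64),58,50,46),((150,64),58,34,46),((80,549),-82,50,46),((128,549),-82,34,46),((347,549),-82,-34,46),((400,549),-82,-50,46),((447,64),58,-50,46),
((270,107),40,13,90),((372,107),40,-13,90)]
P=np.array([ray(c,(305+(p[0]-1.5)/4,60+(p[1]-1.5)/4),z/1000)[:2] for p,_,_,z in D]);V=np.array([(x,y) for _,x,y,_ in D])/1000
def T(q): R=np.array([[np.cos(q[2]),-np.sin(q[2])],[np.sin(q[2]),np.cos(q[2])]]);return V@R.T+q[:2]
s=least_squares(lambda q:(T(q)-P).ravel(),[.588,-.186,-.33],loss='soft_l1',f_scale=.002)
print(s.x[:2],np.degrees(s.x[2]));print(((P-T(s.x))*1000).round(1).tolist())
a=ray(c,(305+556/4,60+97/4),.203);b=ray(c,(305+468/4,60+442/4),.203);d=a-b
print(a,b,(a+b)/2,np.linalg.norm(d),np.degrees(np.arctan2(d[1],d[0])))
q=s.x;u=np.array([np.cos(q[2]),np.sin(q[2])])
for g in (-190,-100): print(g,q[:2]+u*g/1000)
# pipe in hand direction
for v in (20,200):
    hsv=cv2.cvtColor(c["frame"],cv2.COLOR_RGB2HSV);m=(hsv[v,:,1]<40)&(hsv[v,:,2]>60);x=np.where(m[235:320])[0]+235;print(v,x.min(),x.max(),ray(c,((x.min()+x.max())/2,v),.2911))
E
```

```text
[ 0.59121726 -0.18247554] -19.115652433459683
[[-0.8, -0.6], [-0.3, 2.2], [0.1, -0.7], [0.0, 0.5], [-0.8, 0.4], [-0.9, 0.5], [0.7, -1.5], [1.0, -0.3], [0.9, 0.2], [0.8, -0.1], [-0.9, 1.7], [0.1, -1.1], [0.2, -0.5]]
[ 0.61620907 -0.19597657  0.203     ] [ 0.56482316 -0.16982719  0.203     ] [ 0.59051611 -0.18290188  0.203     ] 0.05765675598537818 -26.970740259601772
-190 [ 0.41169395 -0.12025509]
-100 [ 0.49673131 -0.14972794]
20 245 312 [ 0.66407427 -0.09602635  0.2911    ]
200 249 307 [ 0.59678092 -0.07217574  0.2911    ]
```

Request:
carry_out(
  commands=[-0.6,-0.26,0,0.06,1,-0.8,-0.34,0,0,1,-0.8,-0.34,0,0,1,-0.8,-0.34,0,0,1,-0.61,-0.28,0,0,1,0,0,0,0,1,0,0,0,0,1],
)

```text
time_s: 5.9
tcp_pos: [0.4121, -0.1202, 0.2951]
eef_rot: [-180.0, -0.1, -19.1]
contact_force: [0.2, -0.6, -1.8]
gripper_width: 0.0255
```

Request:
carry_out(
  commands=[0,0,-0.6,0,1,0,0,-0.8,0,1,0,0,-0.8,0,1,0,0,-0.8,0,1,0,0,-0.8,0,1,0,0,-0.8,0,1,0,0,0,0,1,0,0,0,0,1],
)

```text
time_s: 6.7
tcp_pos: [0.4129, -0.1203, 0.1108]
eef_rot: [179.9, 0.1, -19.1]
contact_force: [0.9, 0.1, -1.5]
gripper_width: 0.0259
```

```bash
python3 - <<'E'
from h import *
from plant import cams
c=cams.capture("side");np.savez("s3.npz",**{k:np.array(v) for k,v in c.items()})
u=np.array([np.cos(np.radians(-19.1)),np.sin(np.radians(-19.1)),0]);g=np.array([.4129,-.1203,.1078])
for s in (-.06,0,.04,.14): print(s,proj(c,g+u*s))
f=c["frame"][60:230,200:400];cv2.imwrite("pics/s3.png",cv2.resize(f,None,fx=3.5,fy=3.5,interpolation=2)[:,:,::-1])
E
```

```text
-0.06 [367.83055836 153.22913552]
0 [342.73404468 145.70993296]
0.04 [326.59069974 140.87320217]
0.14 [288.14957601 129.35580181]
```

View pics/s3.png

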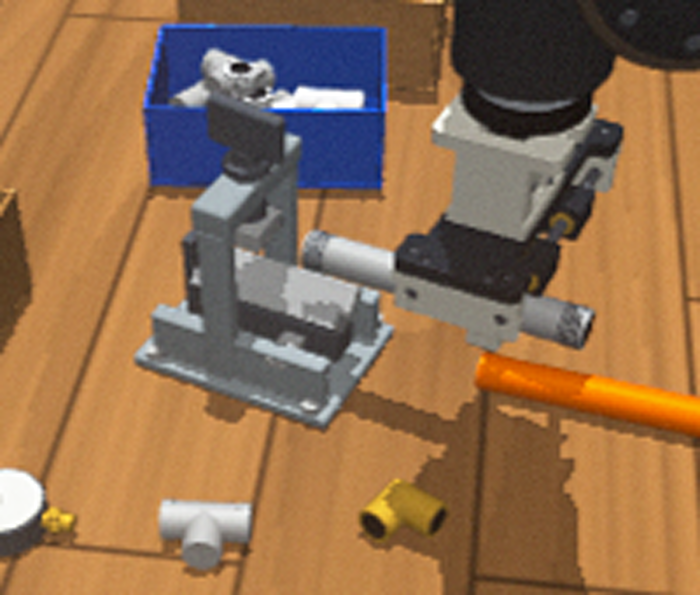

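The side crop shows the pipe level in the gripper, with its front end at crop (312,250) just ahead of the yoke and lined up with the vee. I'll lower it by feel.

Request:
carry_out(
  commands=[-0.03,0,-0.4,0,1,0,0,-0.22,0,1,0,0,0,0,1,0,0,0,0,1],
)

```text
time_s: 7.15
tcp_pos: [0.4116, -0.1205, 0.0866]
eef_rot: [-180.0, -0.1, -19.1]
contact_force: [0.0, -0.5, -1.5]
gripper_width: 0.026
```

Request:
carry_out(
  commands=[0,0,-0.05,0,1,0,0,0,0,1,0,0,0,0,1],
)

```text
time_s: 7.45
tcp_pos: [0.4112, -0.1206, 0.084]
eef_rot: [-180.0, -0.0, -19.1]
contact_force: [-0.7, 0.1, -2.9]
gripper_width: 0.0257
```

Request:
carry_out(
  commands=[0,0,-0.05,0,1,0,0,0,0,1,0,0,0,0,1],
)

```text
time_s: 7.75
tcp_pos: [0.4109, -0.1206, 0.0817]
eef_rot: [180.0, 0.0, -19.1]
contact_force: [-0.2, 0.4, -1.9]
gripper_width: 0.0259
```

Request:
carry_out(
  commands=[0,0,-0.04,0,1,0,0,0,0,1,0,0,0,0,1],
)

```text
time_s: 8.05
tcp_pos: [0.411, -0.1206, 0.0801]
eef_rot: [180.0, 0.0, -19.1]
contact_force: [-0.7, -0.0, -2.3]
gripper_width: 0.0259
```

Request:
carry_out(
  commands=[0,0,-0.04,0,1,0,0,0,0,1,0,0,0,0,1],
)

```text
time_s: 8.35
tcp_pos: [0.4111, -0.1206, 0.0786]
eef_rot: [-180.0, -0.0, -19.1]
contact_force: [0.0, 0.7, -1.5]
gripper_width: 0.0256
```

Request:
carry_out(
  commands=[0,0,-0.03,0,1,0,0,0,0,1,0,0,0,0,1],
)

```text
time_s: 8.65
tcp_pos: [0.4111, -0.1206, 0.0774]
eef_rot: [-180.0, -0.0, -19.1]
contact_force: [0.3, 0.9, -0.8]
gripper_width: 0.0254
```

Request:
carry_out(
  commands=[0,0,-0.03,0,1,0,0,0,0,1,0,0,0,0,1],
)

```text
time_s: 8.95
tcp_pos: [0.411, -0.1206, 0.0762]
eef_rot: [-180.0, -0.0, -19.1]
contact_force: [-1.4, 0.4, -1.3]
gripper_width: 0.0254
```

```bash
python3 - <<'E'
from h import *
from plant import cams,telemetry
s=telemetry.get_state();print(s["moment"],s["contact_force"],s["tcp_pos"])
c=cams.capture("side");np.savez("s4.npz",**{k:np.array(v) for k,v in c.items()})
u=np.array([np.cos(np.radians(-19.1)),np.sin(np.radians(-19.1)),0]);g=np.array([.411,-.1206,.0727])
for k in (-.06,0,.04,.14): print(k,proj(c,g+u*k))
f=c["frame"][100:200,240:380];cv2.imwrite("pics/s4.png",cv2.resize(f,None,fx=5.5,fy=5.5,interpolation=2)[:,:,::-1])
E
```

```text
[0.16727848 0.06149134 0.04125582] [-1.35562792  0.37753221 -1.31056402] [ 0.41101058 -0.12057253  0.07619219]
-0.06 [366.38305666 165.06568899]
0 [342.01007511 157.50823719]
0.04 [326.31658837 152.64207959]
0.14 [288.8975661  141.03937696]
```

View pics/s4.png

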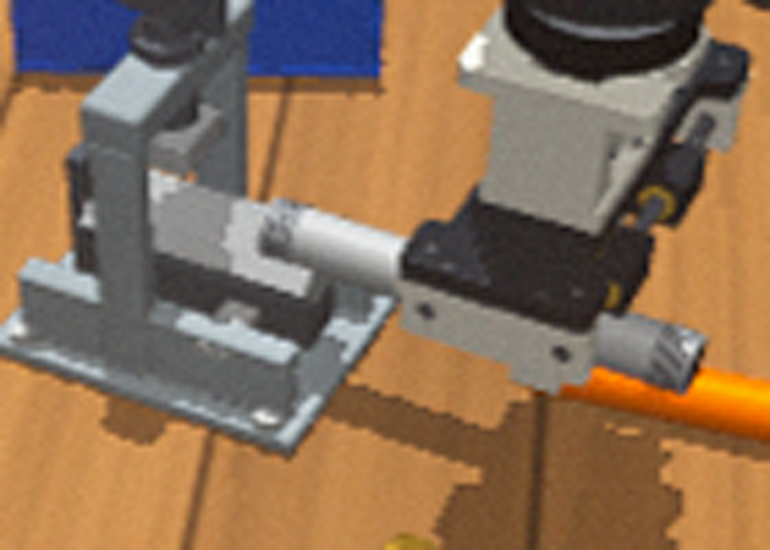

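The front end sits on the vee at about (290,141), and the pipe is near level. Contact was at TCP z of about 0.078, so I'll lift 3 mm and slide in.

Request:
carry_out(
  commands=[0,0,0.07,0,1,0,0,0,0,1,0.354,-0.123,0,0,1,0.354,-0.123,0,0,1,0.354,-0.123,0,0,1,0,0,0,0,1,0,0,0,0,1],
)

```text
time_s: 9.7
tcp_pos: [0.4531, -0.1354, 0.0787]
eef_rot: [180.0, 0.0, -19.2]
contact_force: [1.2, -0.0, -0.5]
gripper_width: 0.0256
```

Request:
carry_out(
  commands=[0.354,-0.123,0,0,1,0.354,-0.123,0,0,1,0,0,0,0,1,0,0,0,0,1],
)

```text
time_s: 10.1
tcp_pos: [0.4809, -0.145, 0.0787]
eef_rot: [180.0, 0.0, -19.2]
contact_force: [-0.0, 0.1, -1.6]
gripper_width: 0.0257
```

Request:
carry_out(
  commands=[0.236,-0.075,0,0,1,0,0,0,0,1,0.05,-0.017,0,0,1,0,0,0,0,1],
)

```text
time_s: 10.5
tcp_pos: [0.4932, -0.1489, 0.0789]
eef_rot: [180.0, 0.0, -19.1]
contact_force: [0.4, -1.4, -2.1]
gripper_width: 0.0257
```

Request:
carry_out(
  commands=[0.035,-0.012,0,0,1,0,0,0,0,1],
)

```text
time_s: 10.7
tcp_pos: [0.4946, -0.1494, 0.0789]
eef_rot: [180.0, 0.0, -19.1]
contact_force: [-0.3, -0.6, -1.0]
gripper_width: 0.0259
```

Request:
carry_out(
  commands=[0.035,-0.012,0,0,1,0,0,0,0,1],
)

```text
time_s: 10.9
tcp_pos: [0.4954, -0.1498, 0.0787]
eef_rot: [180.0, 0.1, -19.1]
contact_force: [-2.7, 0.3, -1.7]
gripper_width: 0.0259
```

Request:
carry_out(
  commands=[0.024,-0.008,0,0,1,0,0,0,0,1],
)

```text
time_s: 11.1
tcp_pos: [0.4955, -0.1499, 0.0786]
eef_rot: [180.0, 0.2, -19.2]
contact_force: [-5.7, 3.7, 1.1]
gripper_width: 0.0258
```

Request:
carry_out(
  commands=[0.012,-0.004,0,0,1,0,0,0,0,1],
)

```text
time_s: 11.3
tcp_pos: [0.4954, -0.15, 0.0785]
eef_rot: [180.0, 0.2, -19.2]
contact_force: [-7.7, 4.8, 1.7]
gripper_width: 0.0258
```

Request:
carry_out(
  commands=[-0.02,0.007,-0.02,0,1,0,0,0,0,1,0,0,0,0,1],
)

```text
time_s: 11.6
tcp_pos: [0.4954, -0.1499, 0.0782]
eef_rot: [180.0, 0.1, -19.1]
contact_force: [-6.4, 2.5, 4.3]
gripper_width: 0.0255
```

Request:
carry_out(
  commands=[0,0,-0.025,0,1,0,0,0,0,1,0,0,0,0,1],
)

```text
time_s: 11.9
tcp_pos: [0.4954, -0.1499, 0.0775]
eef_rot: [180.0, 0.1, -19.1]
contact_force: [-7.9, 3.6, 8.4]
gripper_width: 0.0256
```

Request:
carry_out(
  commands=[0,0,0.012,0,1,0,0,0,0,1,0,0,0,0,0.3,0,0,0,0,0.0,0,0,0,0,-0.4,0,0,0,0,-0.8,0,0,0,0,-0.8,0,0,0,0,-0.8],
  grip_force=20,
)

```text
time_s: 12.7
tcp_pos: [0.4968, -0.1501, 0.0776]
eef_rot: [180.0, -0.0, -19.1]
contact_force: [-0.1, -0.9, 0.6]
gripper_width: 0.065
```

Request:
carry_out(
  commands=[0,0,0,0,-0.8,0,0,0,0,-0.8,0,0,0,0,-0.8],
)

```text
time_s: 13.0
tcp_pos: [0.4967, -0.15, 0.0776]
eef_rot: [-180.0, 0.0, -19.1]
contact_force: [-0.1, 0.8, 0.7]
gripper_width: 0.0789
```

```bash
python3 - <<'E'
from h import *
from plant import cams,telemetry
s=telemetry.get_state();print(s["contact_force"],s["tcp_pos"],s["gripper_width"])
c=cams.capture("side");np.savez("s5.npz",**{k:np.array(v) for k,v in c.items()})
a=np.radians(-19.115);u=np.array([np.cos(a),np.sin(a),0]);o=np.array([.5912,-.1825,.075])
for k in (-.16,-.06,.04): print(k,proj(c,o+u*k))
f=c["frame"][70:200,235:375];cv2.imwrite("pics/s5.png",cv2.resize(f,None,fx=4.5,fy=4.5,interpolation=2)[:,:,::-1])
E
```

```text
[-0.08444326  0.781267    0.65938698] [ 0.49668143 -0.1500151   0.07762524] 0.07887790086558949
-0.16 [329.98487365 153.15290745]
-0.06 [292.25440836 141.46705229]
0.04 [256.9505245  130.53275635]
```

View pics/s5.png

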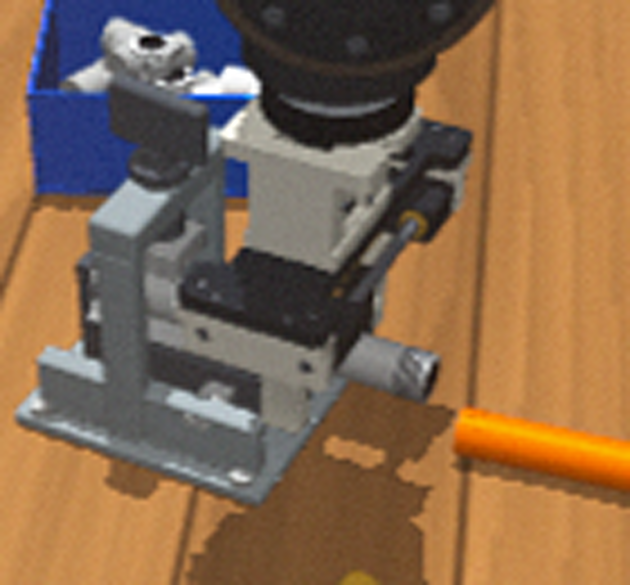

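The pipe's rear end is at about (329,153) against a predicted (330,153) for home, so it is seated. Next I'll raise the arm and go over the handle.

Request:
carry_out(
  commands=[0,0,0.3,0,-0.8,0,0,0.8,0,-0.8,0,0,1,0,-0.8,0,0,1,0,-0.8,0,0,1,0,-0.8,0,0,0.6,0,-0.8,0,0,0,0,-0.8],
)

```text
time_s: 13.75
tcp_pos: [0.4984, -0.1503, 0.2709]
eef_rot: [-179.9, -0.4, -19.1]
contact_force: [0.1, -0.5, 0.1]
gripper_width: 0.0791
```

Request:
carry_out(
  commands=[0.5,-0.17,0.2,-0.5,-0.8,0.6,-0.2,0,-0.5,-0.8,0.6,-0.2,0,-0.5,-0.8,0.6,-0.22,0,-0.4,-0.8,0,0,0,0,-0.8,0,0,0,0,-0.8],
)

```text
time_s: 14.35
tcp_pos: [0.5883, -0.1817, 0.2729]
eef_rot: [180.0, 0.1, -26.7]
contact_force: [-0.3, -0.0, -0.5]
gripper_width: 0.0785
```

```bash
python3 - <<'E'
from h import *
from plant import cams
c=wrist("w6")
s=cams.capture("side");np.savez("s6.npz",**{k:np.array(v) for k,v in s.items()})
a=np.radians(-19.115);R=np.array([[np.cos(a),-np.sin(a)],[np.sin(a),np.cos(a)]]);o=np.array([.5912,-.1825])
W=lambda x,y,z:np.append(o+R@[x,y],z)
for y in (.051,.065): print(proj(s,W(-.045,y,.039)))
print(proj(s,W(-.16,0,.075)))
A=c["frame"][0:290,100:460];B=cv2.resize(s["frame"][90:200,235:345],(440,440),interpolation=2);A=cv2.resize(A,None,fx=1,fy=1)
im=np.zeros((440,800,3),np.uint8);im[:290,:360]=A;im[:,360:]=B;cv2.imwrite("pics/w6.png",im[:,:,::-1])
E
```

```text
14.35 [ 0.5883 -0.1817  0.2729] [ 1.7997e+02  9.0000e-02 -2.6750e+01] [  1.   14.3  -5.   -0.  -70.8  62.3] [-0.3 -0.  -0.5]
[277.45020896 163.02416131]
[274.77680592 166.4026859 ]
[329.98487365 153.15290745]
```

View pics/w6.png

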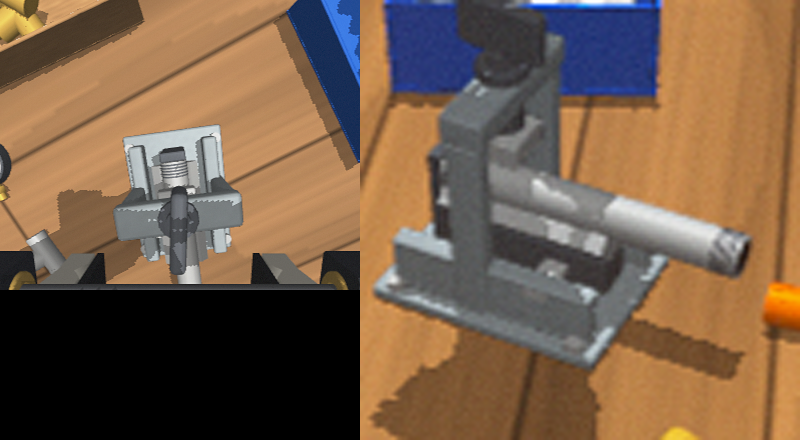

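The pipe lies in the vee with its thread against the stop plate, at left-panel (174,160). The blade, from (180,190) to (178,272), is aligned with the tool. I'll descend and grip the handle.

Request:
carry_out(
  commands=[0.06,-0.025,-0.5,-0.06,-0.8,0,0,-0.7,0,-0.8,0,0,-0.6,0,-0.8,0,0,-0.25,0,-0.8,0,0,0,0,-0.8,0,0,0,0,-0.8],
)

```text
time_s: 15.05
tcp_pos: [0.5915, -0.1827, 0.193]
eef_rot: [-180.0, -0.1, -26.9]
contact_force: [-0.5, -0.2, -0.5]
gripper_width: 0.0794
```

Request:
carry_out(
  commands=[0,0,0,0,1,0,0,0,0,1,0,0,0,0,1,0,0,0,0,1,0,0,0,0,1,0,0,0,0,1,0,0,0,0,1,0,0,0,0,1],
  grip_force=60,
)

```text
time_s: 15.85
tcp_pos: [0.5911, -0.1826, 0.1916]
eef_rot: [180.0, 0.0, -27.0]
contact_force: [-0.4, -1.4, 0.2]
gripper_width: 0.0204
```

Request:
carry_out(
  commands=[0,0,0,0,1,0,0,0,0,1],
)

```text
time_s: 16.05
tcp_pos: [0.5913, -0.1834, 0.1928]
eef_rot: [179.9, -0.1, -27.0]
contact_force: [-2.5, -2.5, 6.1]
gripper_width: 0.0117
```

Request:
carry_out(
  commands=[0,0,0,-0.5,1,0,0,0,-1,1,0,0,0,-1,1,0,0,0,-1,1,0,0,0,-1,1,0,0,0,-1,1,0,0,0,-0.5,1,0,0,0,0,1],
)

```text
time_s: 16.85
tcp_pos: [0.5909, -0.1838, 0.1928]
eef_rot: [179.9, -0.1, -51.0]
contact_force: [-3.2, -4.1, 5.6]
gripper_width: 0.0117
```

```bash
cat > tab.py <<'E'
from h import *
from plant import cams,telemetry
s=telemetry.get_state();print(s["time_s"],'F',s["contact_force"].round(1),'M',s["moment"].round(2),s["tcp_pos"].round(4),s["eef_rot"].round(1),s["joints"].round(0))
c=cams.capture("side")["frame"].astype(int);r=load("s6.npz")["frame"].astype(int)
d=np.abs(c-r).sum(2)[155:178,262:292];print('tab diff max',d.max(),'n>60',(d>60).sum())
E
python3 tab.py
```

```text
16.85 F [-3.2 -4.1  5.6] M [-1.69  1.13  0.03] [ 0.5909 -0.1838  0.1928] [ 1.799e+02 -1.000e-01 -5.100e+01] [  1.  18. -11.   0. -61.  38.]
tab diff max 191 n>60 7
```

Request:
carry_out(
  commands=[0,0,0,-1,1,0,0,0,-1,1,0,0,0,-1,1,0,0,0,-1,1,0,0,0,-1,1,0,0,0,-1,1,0,0,0,-1,1,0,0,0,-1,1],
)

```text
time_s: 17.7
tcp_pos: [0.5901, -0.1841, 0.1928]
eef_rot: [179.9, -0.1, -83.1]
contact_force: [-6.4, -5.2, 8.2]
gripper_width: 0.0116
```

Request:
carry_out(
  commands=[0,0,0,-1,1,0,0,0,-1,1,0,0,0,-1,1,0,0,0,-1,1,0,0,0,-1,1,0,0,0,-1,1,0,0,0,-1,1,0,0,0,-1,1],
)

```text
time_s: 18.5
tcp_pos: [0.5894, -0.184, 0.1928]
eef_rot: [179.9, -0.2, -115.1]
contact_force: [-7.8, -4.5, 9.9]
gripper_width: 0.0118
```

Request:
carry_out(
  commands=[0,0,0,-1,1,0,0,0,-1,1,0,0,0,-1,1,0,0,0,-1,1,0,0,0,-1,1,0,0,0,-1,1,0,0,0,-1,1,0,0,0,-1,1],
)

```text
time_s: 19.3
tcp_pos: [0.5888, -0.1834, 0.1927]
eef_rot: [179.9, -0.2, -147.1]
contact_force: [-10.3, -0.6, 11.5]
gripper_width: 0.0116
```

```bash
python3 tab.py
```

```text
19.3 F [-10.3  -0.6  11.5] M [0.04 3.71 0.26] [ 0.5888 -0.1834  0.1927] [ 179.9   -0.2 -147.1] [  1.  18. -11.   0. -61. -58.]
tab diff max 243 n>60 13
```

Request:
carry_out(
  commands=[-0.02,0,0.015,-1,1,-0.01,0,0.01,-1,1,0,0,0,-1,1,0,0,0,-1,1,0,0,0,-1,1,0,0,0,0,1],
)

```text
time_s: 19.95
tcp_pos: [0.5885, -0.183, 0.1928]
eef_rot: [180.0, -0.1, -167.1]
contact_force: [-5.4, -0.6, 5.1]
gripper_width: 0.0112
```

```bash
cat >> tab.py <<'E'
g=c.sum(2)//3
print(g[158:174,266:288])
E
python3 tab.py; python3 - <<'E'
from h import *
print(load("s6.npz")["frame"].astype(int).sum(2)[158:174,266:288]//3)
E
```

```text
19.95 F [-5.4 -0.6  5.1] M [-0.    1.7  -0.12] [ 0.5885 -0.183   0.1928] [ 1.800e+02 -1.000e-01 -1.671e+02] [  1.  17. -11.   0. -61. -78.]
tab diff max 200 n>60 11
[[ 88 104 121 121 119 118 121 119 114 114 114 117 114 114 112 112 124 125
  127 104  83  62]
 [ 83  88  90  95 109 118 120 116 122 119 117 112 114 113 115 114 119 113
   98  91  71  55]
 [ 86  93  90  93  87  93  97 108 113 125 120 120 118 115 118 118 116 115
  114 120 109  79]
 [ 87  90  88  96  94  87  92  91  88  97 112 120 122 119 116 121 113 109
  114 116 118 118]
 [ 86  85  92  93  95  91  91  91  91  96 108 106  97 104 118 119 121 118
  121 117 119 118]
 [ 86  91  88  91  92  95  94  94  92 100 106 108 104 107 105  96 109 113
  122 120 121 123]
 [ 85  87  88  93  88  95  94  91  94  95  99 104 101 101 109  97  87  89
   97 107 120 119]
 [ 84  84  88  88  93  89  91  92  88  93  92  94  93  98 102  93  96  92
   93  90  91  94]
 [ 83  87  90  88  92  92  90  96  95  90  87  91  93  92  92  91  91  90
   89  94  95  91]
 [ 89  92  91  89  84  85  93  91  88  93  92  88  99  93  90  94  96  89
   93  92  94  93]
 [109
[... 1342 characters left out ...]
2  90  93  91  90  85  93  92
   94  94  93  90]
 [ 92  88  86  93  87  90  92  90  87  91  94  97  90  94  89  89  88  91
   90  90  92  98]
 [108 105  99  96  95  89  86  91  88  83  89  94  95  98  91  92  95  90
   93  93  93  90]
 [118 115 120 104  99  98  97  91  89  90  90  91  92  87  93  89  88  91
   86  95  92  93]
 [118 115 118 119 119 117 101 106 103  98  94  94  94  91  91  87  89  92
   93  93  90  90]
 [124 118 120 123 120 121 119 120 117 105 101 101  95  89  91  93  88  90
   89  86  89  92]
 [ 92 103 115 124 122 115 123 118 117 118 119 121 110  86  91 100  94  86
   88  86  88  93]
 [ 83  86  87  96 106 116 123 118 116 117 120 118 119 120 118 107  91  97
   99  92  92  96]]
```

```bash
sed -i '/^d=np.abs/d;/^g=c.sum/,$d' tab.py; cat >> tab.py <<'E'
d=np.abs(c.sum(2)-r.sum(2))[161:173,266:287]/3;print('TAB n>20:',(d>20).sum(),'mean',d.mean().round(1))
E
python3 tab.py
```

```text
20.0 F [-4.4 -0.7  4.5] M [ 0.02  1.73 -0.17] [ 0.5885 -0.183   0.1928] [ 1.80e+02 -1.00e-01 -1.67e+02] [  1.  17. -11.   0. -61. -78.]
TAB n>20: 0 mean 2.6
```

Request:
carry_out(
  commands=[0,0,0,-1,1,0,0,0,-1,1,0,0,0,-1,1,0,0,0,0,1],
)

```text
time_s: 20.45
tcp_pos: [0.5885, -0.1827, 0.1928]
eef_rot: [180.0, -0.1, -179.1]
contact_force: [-6.0, 0.3, 4.2]
gripper_width: 0.0115
```

```bash
python3 tab.py
```

```text
20.45 F [-6.   0.3  4.2] M [ 0.47  1.77 -0.09] [ 0.5885 -0.1827  0.1928] [ 1.800e+02 -1.000e-01 -1.791e+02] [  1.  17. -11.  -0. -61. -90.]
TAB n>20: 0 mean 2.7
```

Request:
carry_out(
  commands=[0,0,0,-1,1,0,0,0,-1,1,0,0,0,-1,1,0,0,0,0,1],
)

```text
time_s: 20.9
tcp_pos: [0.5885, -0.1824, 0.1928]
eef_rot: [180.0, -0.1, 168.9]
contact_force: [-5.9, 1.7, 5.3]
gripper_width: 0.0121
```

```bash
python3 tab.py
```

```text
20.9 F [-5.9  1.7  5.3] M [ 1.02  1.75 -0.14] [ 0.5885 -0.1824  0.1928] [ 1.800e+02 -1.000e-01  1.689e+02] [   1.   17.  -11.   -0.  -61. -102.]
TAB n>20: 0 mean 2.5
```

Request:
carry_out(
  commands=[0,0,0,-1,1,0,0,0,-1,1,0,0,0,-1,1,0,0,0,-0.5,1,0,0,0,0,1],
)

```text
time_s: 21.45
tcp_pos: [0.5886, -0.1821, 0.1928]
eef_rot: [180.0, -0.1, 155.0]
contact_force: [-5.3, 3.8, 4.9]
gripper_width: 0.0119
```

```bash
python3 tab.py
```

```text
21.45 F [-5.3  3.8  4.9] M [ 1.49  1.7  -0.  ] [ 0.5886 -0.1821  0.1928] [ 1.80e+02 -1.00e-01  1.55e+02] [   1.   17.  -11.   -0.  -61. -116.]
TAB n>20: 0 mean 2.5
```

Request:
carry_out(
  commands=[0,0,0,-1,1,0,0,0,-1,1,0,0,0,-1,1,0,0,0,-0.5,1,0,0,0,0,1],
)

```text
time_s: 22.0
tcp_pos: [0.5888, -0.1818, 0.1928]
eef_rot: [-180.0, -0.1, 141.0]
contact_force: [-6.0, 4.9, 4.8]
gripper_width: 0.0116
```

```bash
python3 tab.py
```

```text
22.0 F [-6.   4.9  4.8] M [1.99 1.47 0.06] [ 0.5888 -0.1818  0.1928] [-1.80e+02 -1.00e-01  1.41e+02] [   1.   17.  -11.   -0.  -61. -130.]
TAB n>20: 0 mean 2.5
```

Request:
carry_out(
  commands=[0,0,0,-1,1,0,0,0,-1,1,0,0,0,-1,1,0,0,0,-0.5,1,0,0,0,0,1],
)

```text
time_s: 22.55
tcp_pos: [0.5892, -0.1815, 0.1928]
eef_rot: [180.0, -0.1, 127.0]
contact_force: [-5.2, 5.5, 4.8]
gripper_width: 0.0116
```

```bash
python3 tab.py
```

```text
22.55 F [-5.2  5.5  4.8] M [2.25 1.27 0.1 ] [ 0.5892 -0.1815  0.1928] [ 1.80e+02 -1.00e-01  1.27e+02] [   1.   17.  -11.   -0.  -61. -144.]
TAB n>20: 0 mean 2.7
```

Request:
carry_out(
  commands=[0,0,0,-1,1,0,0,0,-1,1,0,0,0,-1,1,0,0,0,-0.5,1,0,0,0,0,1],
)

```text
time_s: 23.1
tcp_pos: [0.5894, -0.1814, 0.1928]
eef_rot: [180.0, -0.1, 113.0]
contact_force: [-3.5, 6.0, 4.7]
gripper_width: 0.0115
```

```bash
python3 tab.py
```

```text
23.1 F [-3.5  6.   4.7] M [2.42 0.88 0.12] [ 0.5894 -0.1814  0.1928] [ 1.80e+02 -1.00e-01  1.13e+02] [   1.   17.  -11.   -0.  -61. -158.]
TAB n>20: 0 mean 2.7
```

Request:
carry_out(
  commands=[0,0,0,0,0,0,0,0,0,-0.8,0,0,0,0,-0.8,0,0,0,0,-0.8,0,0,0,0,-0.8,0,0,0,0,-0.8,0,0,0,0,-0.8,0,0,0,0,-0.8],
)

```text
time_s: 23.95
tcp_pos: [0.5898, -0.1827, 0.1926]
eef_rot: [-180.0, -0.0, 113.0]
contact_force: [0.3, -0.7, -0.0]
gripper_width: 0.0701
```

Request:
carry_out(
  commands=[0,0,0,0,-0.8,0,0,0,0,-0.8,0.02,0,0,0.5,-0.8,0,0,0,1,-0.8,0,0,0,1,-0.8,0,0,0,1,-0.8,0,0,0,1,-0.8,0,0,0,1,-0.8],
)

```text
time_s: 24.75
tcp_pos: [0.5907, -0.1826, 0.1926]
eef_rot: [-180.0, -0.0, 135.2]
contact_force: [0.1, 0.3, 0.6]
gripper_width: 0.0789
```

Request:
carry_out(
  commands=[0,0,0,1,-0.8,0,0,0,1,-0.8,0,0,0,1,-0.8,0,0,0,1,-0.8,0,0,0,1,-0.8,0,0,0,1,-0.8,0,0,0,1,-0.8,0,0,0,1,-0.8],
)

```text
time_s: 25.55
tcp_pos: [0.5907, -0.1826, 0.1926]
eef_rot: [180.0, 0.0, 167.2]
contact_force: [0.7, -0.2, 0.0]
gripper_width: 0.0789
```

Request:
carry_out(
  commands=[0,0,0,1,-0.8,0,0,0,1,-0.8,0,0,0,1,-0.8,0,0,0,1,-0.8,0,0,0,1,-0.8,0,0,0,1,-0.8,0,0,0,1,-0.8,0,0,0,1,-0.8],
)

```text
time_s: 26.35
tcp_pos: [0.5907, -0.1826, 0.1927]
eef_rot: [-180.0, 0.0, -160.8]
contact_force: [0.3, -0.1, -0.1]
gripper_width: 0.0787
```

Request:
carry_out(
  commands=[0,0,0,1,-0.8,0,0,0,1,-0.8,0,0,0,1,-0.8,0,0,0,1,-0.8,0,0,0,1,-0.8,0,0,0,1,-0.8,0,0,0,1,-0.8,0,0,0,1,-0.8],
)

```text
time_s: 27.15
tcp_pos: [0.5907, -0.1826, 0.1926]
eef_rot: [180.0, 0.0, -128.8]
contact_force: [1.1, -0.6, -0.3]
gripper_width: 0.0788
```

Request:
carry_out(
  commands=[0,0,0,1,-0.8,0,0,0,1,-0.8,0,0,0,1,-0.8,0,0,0,1,-0.8,0,0,0,1,-0.8,0,0,0,1,-0.8,0,0,0,1,-0.8,0,0,0,1,-0.8],
)

```text
time_s: 27.95
tcp_pos: [0.5907, -0.1826, 0.1926]
eef_rot: [180.0, 0.0, -96.8]
contact_force: [-0.8, -0.0, -0.0]
gripper_width: 0.0788
```

Request:
carry_out(
  commands=[0,0,0,1,-0.8,0,0,0,1,-0.8,0,0,0,1,-0.8,0,0,0,1,-0.8,0,0,0,1,-0.8,0,0,0,1,-0.8,0,0,0,1,-0.8,0,0,0,0.5,-0.8],
)

```text
time_s: 28.75
tcp_pos: [0.5907, -0.1826, 0.1927]
eef_rot: [-180.0, -0.0, -66.8]
contact_force: [0.5, -0.4, -0.1]
gripper_width: 0.079
```

Request:
carry_out(
  commands=[0,0,0,0,1,0,0,0,0,1,0,0,0,0,1,0,0,0,0,1,0,0,0,0,1,0,0,0,0,1,0,0,0,0,1,0,0,0,0,1],
  grip_force=60,
)

```text
time_s: 29.55
tcp_pos: [0.5907, -0.1826, 0.1926]
eef_rot: [180.0, 0.0, -67.0]
contact_force: [-1.3, -0.8, 0.6]
gripper_width: 0.0202
```

Request:
carry_out(
  commands=[0,0,0,0,1,0,0,0,0,1,0,0,0,-0.5,1,0,0,0,-1,1,0,0,0,-1,1,0,0,0,-0.5,1,0,0,0,0,1],
)

```text
time_s: 30.25
tcp_pos: [0.59, -0.1831, 0.1933]
eef_rot: [179.9, -0.0, -79.0]
contact_force: [-4.5, -0.8, 5.4]
gripper_width: 0.0115
```

```bash
python3 tab.py
```

```text
30.25 F [-4.5 -0.8  5.4] M [-0.37  1.34  0.07] [ 0.59   -0.1831  0.1933] [179.9  -0.  -79. ] [  1.  18. -11.   0. -61.  10.]
TAB n>20: 0 mean 2.7
```

Request:
carry_out(
  commands=[0,0,0,-1,1,0,0,0,-1,1,0,0,0,-1,1,0,0,0,0,1],
)

```text
time_s: 30.7
tcp_pos: [0.59, -0.1831, 0.1933]
eef_rot: [179.9, -0.0, -91.1]
contact_force: [-4.0, -1.4, 5.9]
gripper_width: 0.0118
```

```bash
python3 tab.py
```

```text
30.7 F [-4.  -1.4  5.9] M [-0.37  1.46 -0.03] [ 0.59   -0.1831  0.1933] [179.9  -0.  -91.1] [  1.  18. -11.   0. -61.  -2.]
TAB n>20: 0 mean 2.9
```

```bash
python3 - <<'E'
from h import *
from plant import cams
c=cams.capture("side")["frame"];r=load("s6.npz")["frame"]
im=np.hstack([cv2.resize(x[100:190,250:325],(395,474),interpolation=2) for x in (r,c)])
cv2.imwrite("pics/s7.png",im[:,:,::-1])
E
```

```text
(no output)
```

View pics/s7.png

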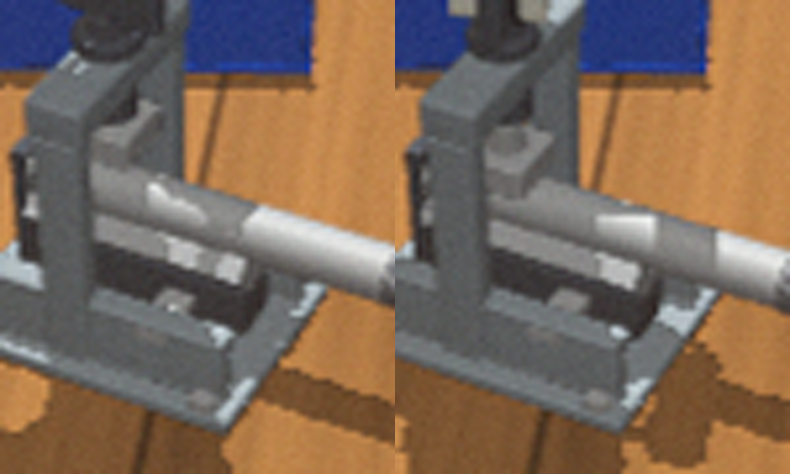

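The jaw has come down to, or nearly to, the pipe, at right-panel (515,175). The tab is still in, flush at (545,330). I'll continue in small steps.

Request:
carry_out(
  commands=[0,0,0,-1,1,0,0,0,-1,1,0,0,0,-1,1,0,0,0,0,1],
)

```text
time_s: 31.2
tcp_pos: [0.5898, -0.1831, 0.1933]
eef_rot: [179.9, -0.1, -103.1]
contact_force: [-4.7, -1.1, 5.2]
gripper_width: 0.0119
```

```bash
python3 tab.py
```

```text
31.2 F [-4.7 -1.1  5.2] M [-0.33  1.53 -0.09] [ 0.5898 -0.1831  0.1933] [ 1.799e+02 -1.000e-01 -1.031e+02] [  1.  18. -11.   0. -61. -14.]
TAB n>20: 0 mean 3.1
```

Request:
carry_out(
  commands=[0,0,0,-1,1,0,0,0,-1,1,0,0,0,-1,1,0,0,0,0,1],
)

```text
time_s: 31.65
tcp_pos: [0.5898, -0.1831, 0.1933]
eef_rot: [180.0, -0.1, -115.1]
contact_force: [-5.0, -1.2, 6.4]
gripper_width: 0.0116
```

```bash
python3 tab.py
```

```text
31.65 F [-5.  -1.2  6.4] M [-0.26  1.63 -0.05] [ 0.5898 -0.1831  0.1933] [ 1.800e+02 -1.000e-01 -1.151e+02] [  1.  18. -11.   0. -61. -26.]
TAB n>20: 23 mean 5.7
```

```bash
python3 tab.py; python3 - <<'E'
from h import *
from plant import cams
c=cams.capture("side")["frame"].astype(int);r=load("s6.npz")["frame"].astype(int)
print(((c-r).sum(2)//3)[159:175,264:288])
E
```

```text
31.7 F [-5.  -1.1  7. ] M [-0.21  1.61 -0.12] [ 0.5898 -0.1831  0.1933] [ 1.80e+02 -1.00e-01 -1.15e+02] [  1.  18. -11.   0. -61. -26.]
TAB n>20: 22 mean 5.7
[[  1   2   4   0   4  -7   3   4   1  -4  -7   4   1   1   2   4  -2   3
    6  -2 -50 -41  -3   3]
 [ -4  -2  -1  -2  -1  -1  -2   3  -4   8  -7   0  -4   3  -1  -1  -5   3
    2   6   3   3   0  -2]
 [  0   2   5   3   1   5   3   4  -1  -3  -4   4   3   1  -2   2  -3  -2
    5  -4  -1   4   4  -2]
 [  0   0   2   1  -6  -3  -3   2   3 -10   8  16  17  -1   1   3  -1  -1
   -2   0  -2   3   6  -4]
 [  2   9  -1   4  -8  -2   0   4   5   4  26  36  29  21  15  16   5  -4
    2  -1   0   4   7   0]
 [ -2   2  -1  -2   3  -1   0   9  -3  16  37  38  30  31  29  28   9  -5
    3   0   1  -1   3  -3]
 [  1  -4  -5  -3   0  -1  -7  -2   2  26  37  40  37  34  38  22  -4  -6
   -2   3  -1   1   1  -7]
 [ -1  -1  -6   1  -3   0   1   1   1  10   6  25  38  39  26   7  -5   5
   -5  -1   2   5  -1   3]
 [ -2  -1   5  -1   1  -1   4  -4  -2  10  12   9   8   7  11  -6  -1   3
    5   1  -3   3   1  -3]
 [  4  -3   0   1   2  -1  -3   2   1  -1   3   9   6   4   3  -2   0   1
   -4   3   0   1   0   1]
 [ -1  -4  -2   6  -5   0  -1  -5  -3   1  -2  -3  -5  -2  -2   5  -7   1
    3   0   5  -2  -3   1]
 [  1  -3  -2   1   1  -7  -3  -1   2  -2   1  -4   0 -10   0  -1  -2   4
    0  -2  -2  -1  -1   1]
 [ -2   4  -6   1   5   0  -1  -1  -1  -1   1   2   7   4   2   1  -3  -2
    1   2   4   5   3  -1]
 [ -2   0  -1  -5   2  -2   2   3  -1   0   2  -1   3   2  -7   7   7  -3
   -6   1   3   3  -2   0]
 [  2  -2  -6   0   4   1  -2  -1  -4   6   4  -2   1  -1   1   0   4   2
   -1  -3  -1  -2  -2  -5]
 [  4   0  -2   2   0   0  -2  -2   2  -2   5   1  -2   1   1  -3   0   8
   -3   2  -1  -3   0   6]]
```

The tab has popped: a bright patch about 6x4 px appeared at (276,164), where the extended tab was predicted. I'll stop turning, let go and rise.

Request:
carry_out(
  commands=[0,0,0,0,0.5,0,0,0,0,-0.8,0,0,0,0,-0.8,0,0,0,0,-0.8,0,0,0,0,-0.8,0,0,0,0,-0.8,0,0,0,0,-0.8,0,0,0,0,-0.8],
)

```text
time_s: 32.6
tcp_pos: [0.5907, -0.1826, 0.1926]
eef_rot: [180.0, -0.0, -115.0]
contact_force: [0.4, -0.5, -0.4]
gripper_width: 0.0697
```

Request:
carry_out(
  commands=[0,0,0,0,-0.8,0,0,0.3,0,-0.8,0,0,0.8,0,-0.8,0,0,0.8,0,-0.8,0,0,0.8,0,-0.8,0,0,0.3,0,-0.8,0,0,0,0,-0.8,0,0,0,0,-0.8],
)

```text
time_s: 33.4
tcp_pos: [0.5903, -0.1824, 0.3122]
eef_rot: [180.0, 0.0, -115.0]
contact_force: [-0.1, 0.5, 1.0]
gripper_width: 0.0787
```

```bash
python3 tab.py; python3 - <<'E'
from h import *
from plant import cams
c=cams.capture("side")["frame"];r=load("s6.npz")["frame"]
im=np.hstack([cv2.resize(x[85:190,245:340],(395,437),interpolation=2) for x in (r,c)])
cv2.imwrite("pics/s8.png",im[:,:,::-1])
E
```

```text
33.4 F [-0.1  0.5  1. ] M [ 0.12 -0.01  0.05] [ 0.5903 -0.1824  0.3122] [ 180.    0. -115.] [  1.  13.  -1.  -0. -76. -26.]
TAB n>20: 21 mean 5.5
```

View pics/s8.png

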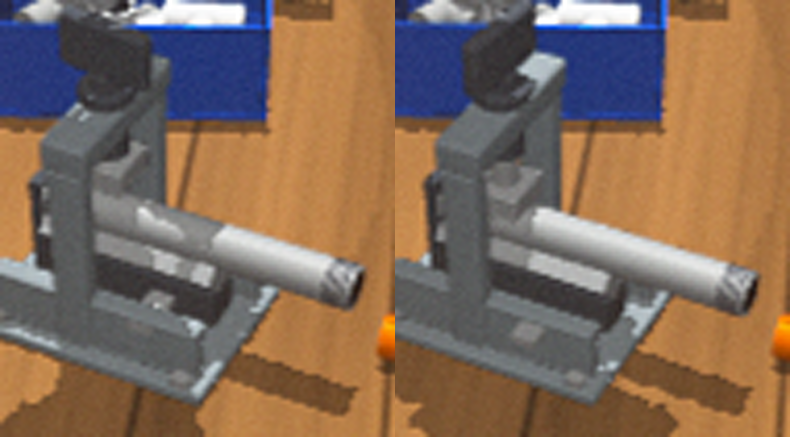

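The final crop shows the jaw clamped on the pipe and the tab out at (527,330). The rear end of the pipe is unchanged apart from sinking slightly, and the gripper is clear.

```bash
python3 -c "
from plant import r
print(r.close_job())"
```

```text
the job is handed in; nothing more can be done
None
```

I took the pipe from its cradle, slid it under the yoke until it met the end stop, laid it in the vee and clamped it with the wing handle. I handed the job in at about 33.5 s of the 72 s allowed; no verdict was reported.

- **Loading:** The force on the tool at the stop was about 9 N. I lowered the pipe by feel, and the force was about 8 N before I eased off and let go. Its rear end then showed within about 1 px of the predicted position for a pipe that is home.
- **Clamping:** I turned the handle about 268° (4.7 rad), with one re-grip. The final 72° was done in 12° steps. The tab appeared within the last step, so any overtightening is at most about 12°, against roughly 36° allowed.
- **Last checks:** The side camera shows the tab out at its predicted place and the jaw down on the pipe. The gripper is open 120 mm above the handle and the tool force is near zero.
- **Not checked:** I could not read the clamp force or how far the vee block sank, so I inferred both from the tab. I also did not re-measure the other fittings at the end; the arm's path stayed well above them. The handle's torque reading was too noisy to use. None of the checks I made failed.

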